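# Switch off the tortilla press and hold its top plate half open

### The arm

A 7-joint arm with a two-finger parallel gripper is mounted at the origin on the work surface. World frame = base frame: x ahead of the robot, y to its left, z up, the work surface at z = 0. Lengths are in m, angles in rad, forces in N, time in s.
With the tool pointing down it reaches from about 0.425 to 0.925 m from the base axis. Payload 6.8 kg.
Tool frame: the origin (TCP) lies at the very end of the fingers, on their centre line; the grasp point (between the pads) lies 19 mm behind it; z points along the fingers, y is the line along which they close (so a half turn about z gives the same grasp; the last joint's range is limited). The gripper opens to 85 mm and grips with 20 to 120 N. Pads are 22 mm wide; open, the fingers measure 114 mm over their backs; the gripper's body (76 mm by 85 mm) begins 54 mm behind the grasp point. The pads swing forward as they close: fully open they stand 13 mm farther back than shut.
Start: joints at [-1.456, 0.477, 0.022, 1.555, -0.011, 1.109, -0.083], TCP at [0.149, 0.658, 0.231] pointing down, gripper open.
Joint ranges: [-2.96, 2.96], [-0.34, 2.1], [-1.41, 1.46], [0.24, 2.44], [-1.37, 4.51], [0.17, 1.92], [-2.96, 2.96]. Speed limits (rad/s): [2.39, 2.39, 3.14, 3.14, 3.14, 3.14, 3.14].

### API

Orientations are given as a rotation vector (axis times angle).
In Python, from bench import get_obs, viewer, r gives the robot as it stands. The module is installed in compiled form; this text tells all that it offers.
- The arm moves only by the tool play_rows, never from a script. Its argument "commands" is a list that holds one entry, the list of rows, each a list of 5 numbers: the gripper's target within -1 to 1 (shut at 1, half-way at 0, fully open at -1), then the shift along the tool's x, y, z scaled (see below), then the turn about the tool's z scaled (see below). A call has 1 to 12 rows; each row is the pose to reach, as a shift and turn from the pose commanded when the call began, along the tool's axes at that moment; what a row does not reach only later rows make up. The controller multiplies each number of a shift by 0.2 m and each number of a turn by pi/2 rad. A row lasts 1/12 s, in which the tool goes at most 41.7 mm and 7.16 degrees, less where a joint would pass 70% of its speed; a pose out of reach is approached as far as the arm can. A call with a number of a shift or a turn outside -1 to 1 is refused whole. A call with a gripper value outside its range is refused whole. The fingers move at their own pace and stop on an object; "grip_force" is the grip in N (left out, the last holds). Time passes only in rows, so rows that repeat a pose let the fingers close. It gives the time, the measured TCP pose, the force, the opening and the grip force at its end, in the units of the state.
- get_obs(): the state, without advancing time (a new reading comes with each control period).
- viewer.grab_frame(name): name is "side" or "top"; returns a dict with "pixels" (420x560x3 uint8, red, green, blue), "fovy" (degrees; the focal length in pixels is half the picture's height over the tangent of half this angle, whatever the lens; pixels are square), "cx", "cy" (the principal point, pixels), "world_to_cam" (4x4, takes a point from world to camera coordinates). Camera axes: x right, y up, looking along -z (the intrinsics and any distortion apply to the point x, -y, -z); pixel columns grow to the right and rows downward; lengths in m; the calibration is good to about 2 mm. A picture is of the moment at which its call begins. There is no depth.
- r.hand_in(): hands the job in; it is judged then, once.
Trained networks look in a picture, given as the dict that the camera call returned (one of the last four; its "shot" number tells which), for a name from the list of things; names that differ only in an ending like _2 or _b are one class to them, and where a whole thing is asked for, a point or a joint stands for the part that bears it (a point fixed in the world has none). Each returns a list of dicts, best first, with "score" (0 to 1); they miss things now and then, are a little off and sometimes report something else, mostly with a low value. They report only what shows in the picture. A call takes as long as a camera call.
- viewer.trace(picture, thing): "pixels" (420x560 bool, what is visible of it) and "rect" ([left, top, right, bottom] in pixels, round what is visible of it).
The state is a dict: "clock": time; "joints": joint angles; "qvel": joint speeds; "tau": joint torques, N m; "tcp_pos": TCP position; "orientation": TCP orientation; "contact_force": force on the tool from outside, world axes, zero at the start; "moment": the same for the moment, N m; "grip_width": finger opening in m; "gripper_force": force on a finger pad.
Only numpy, scipy, OpenCV 4.12 (cv2) and the standard library are available. Lean on these libraries where they do the work, as an engineer would, in place of code of your own. Each camera call takes 0.05 s, during which the arm holds its last target. There are 200 camera calls.

### The job

Switch the electric tortilla press off by pushing its round button fully down and letting it spring back up, while the press is still shut. Then raise the heavy top plate by its bar handle, without letting it drop, and finish while still holding the handle in the fingers, with the plate open steadily at 45 degrees, so that a person can wipe the plates; it falls shut if let go, and nothing else may prop it. Leave the jar, the spoon and the whisk where they are.

Things in the scene. Friction and masses are not known exactly. Their poses are not given: they have to be found in the camera images.
- press: electric tortilla press, fixed to the table: round base 212 mm across with two aluminium plates 202 mm across lying on each other (top face of the upper plate's ribs 73 mm above the table when shut). Origin: centre of the base's underside, on the table. Its -x axis points to the handle side, +x to the hinge side, +y to the black switch pod (80 by 75 mm, 34 mm high, on the +y side of the base), z up.
- lid (a joint): hinge of the upper plate: 0 = shut, grows as it opens, in rad (45 degrees = 0.785), stop at 1.4. The plate and its handle weigh about 0.6 kg (can be a third more or less), roughly 2 to 4 N to lift at the handle, and fall shut from any angle.
- bar (a point): middle of the handle bar of the upper plate: round wooden bar 16 mm in diameter, about 128 mm long, running along the press's y axis and free all round, held by a 12 mm thick arm at each end (108 mm free between the arms, 64 mm free between the bar's axis and the plate's rim). When shut it is 82 mm above the table, 165 mm from the press's centre on the -x side. Moves with the plate; the bar may turn between the fingers as the plate swings.
- hinge (a point): middle of the hinge axis (along the press's y axis), on the +x side, 118 mm from the press's centre and 56 mm above the table; when shut the bar is 283 mm from it horizontally and 26 mm above it. The plate swings up and away from the handle side.
- button_top (a point): centre of the upper face of the push button on the switch pod: round steel button 30 mm in diameter, pushed straight down, 6 mm travel, 150 mm from the press's centre on its +y side; moves with the button.
- button (a joint): travel of the push button in m: 0 = up, 0.006 = fully down; its spring needs about 5 N for full travel and brings it back up.
- jar: bystander: glass jar with steel screw cap, 72 mm across, 130 mm high; origin at the centre of its underside.
- spoon: bystander: wooden spoon 280 mm long lying on the table along its own x axis.
- whisk: bystander: flat steel whisk, 265 mm long, 65 mm wide, lying on the table along its own x axis; origin near its middle.

How it is judged:
By the outcome, as a careful person would: the job done as asked, in the order asked, and still so for the second after the job is handed in, while the arm keeps its last pose, push and grip.
It also fails if it takes over 51 s, if anything falls off the work surface, if the arm or the gripper's body presses on something with over 40 N, if the wrist force passes 120 N, or if a joint passes its speed limit or range.

## Working session

There is one attempt and no reset: what is moved stays moved. The work goes in short steps, Python scripts to look and compute and a tool call to move; the robot and the scene stay as the last step left them, time stands still between calls to the robot, and variables do not carry over. Pictures are saved under pics/ and viewed, at most 10 in all, crops included, and the job is handed in when it is done.

Besides the shell and the picture viewer there is one more tool, called as name(argument=value, ...), one argument or row to a line, values as JSON. play_rows: Moves the arm, as the interface text tells. Shifts and turns lie within -1 to 1; 1 stands for 0.2 m of shift or pi/2 rad of turn. Its arguments: {"type":"object","properties":{"commands":{"type":"array","items":{"type":"array","items":{"type":"array","items":{"type":"number","minimum":-1,"maximum":1}}}},"grip_force":{"type":"number"}},"required":["commands"]}

```bash
mkdir -p pics; python3 - <<'E'
from bench import get_obs, viewer, r
import cv2,numpy as np,pickle
o=get_obs();print({k:np.round(v,3) for k,v in o.items()})
for n in("side","top"):
    f=viewer.grab_frame(n);pickle.dump({k:f[k] for k in f},open(n+'0.pkl','wb'))
    cv2.imwrite(f'pics/{n}0.png',f["pixels"][:,:,::-1])
    print(n,f["fovy"],f["cx"],f["cy"],np.round(f["world_to_cam"],3).tolist(),[k for k in f])
    for t in("press","bar","button_top","jar","spoon","whisk"):
        for d in viewer.trace(f,t)[:2]:
            m=d["pixels"];ys,xs=np.nonzero(m);print(t,round(d["score"],2),d["rect"],xs.mean().round(1),ys.mean().round(1),m.sum())
E
```

```text
{'clock': np.float64(0.0), 'joints': array([-1.456,  0.478,  0.022,  1.556, -0.011,  1.109, -0.083]), 'qvel': array([ 0.001, -0.001,  0.001,  0.002,  0.   , -0.001, -0.   ]), 'tau': array([ 1.0000e-03, -5.9643e+01,  1.6080e+00, -2.8120e+01,  1.2000e-02,
        9.0000e-03, -0.0000e+00]), 'tcp_pos': array([0.149, 0.658, 0.23 ]), 'orientation': array([-3.490e-01, -3.122e+00,  3.000e-03]), 'contact_force': array([-0.05 ,  0.227,  0.246]), 'moment': array([0.013, 0.01 , 0.009]), 'gripper_force': np.float64(0.0), 'grip_width': np.float64(0.085)}
side 54.846040486751036 283.41715098619864 205.60342474868474 [[0.69, -0.724, 0.012, -0.39], [0.364, 0.361, 0.859, -0.263], [-0.626, -0.588, 0.512, -0.665], [0.0, 0.0, 0.0, 1.0]] ['pixels', 'fovy', 'cx', 'cy', 'world_to_cam', 'shot']
press 0.98 [225.6, 165.4, 322.6, 227.7] 279.3 195.7 4451
bar 0.89 [226.4, 165.7, 325.3, 221.8] 280.8 191.8 2911
jar 0.56 [325.3, 186.4, 360.8, 250.4] 342.8 218.7 1714
whisk 0.7 [158.7, 179.2, 231.1, 216.3] 194.2 195.1 560
top 57.18827964244648 274.7903342776135 209.79826568362841 [[-0.025, -1.0, -0.019, 0.036], [0.995, -0.026, 0.094, -0.542], [-0.094, -0.016, 0.995, -1.026], [0.0, 0.0, 0.0, 1.0]] ['pixels', 'fovy', 'cx', 'cy', 'world_to_cam', 'shot']
press 0.95 [193.5, 122.3, 304.9, 238.7] 252.4 177.1 6548
bar 0.88 [218.3, 124.8, 302.6, 238.9] 257.6 175.0 5239
button_top 0.54 [198.7, 182.1, 211.4, 195.5] 203.6 189.0 85
button_top 0.44 [192.9, 122.8, 303.9, 240.3] 252.1 176.4 6464
jar 0.56 [318.6, 162.1, 350.7, 192.8] 333.7 175.9 798
spoon 0.55 [318.4, 195.0, 416.8, 222.2] 365.0 208.3 702
whisk 0.72 [168.1, 177.3, 187.4, 271.0] 180.6 237.2 424
```

```bash
python3 - <<'E'
import cv2
a=cv2.imread('pics/top0.png')[100:290,140:430];cv2.imwrite('pics/topc.png',cv2.resize(a,None,fx=2.7,fy=2.7,interpolation=cv2.INTER_CUBIC))
a=cv2.imread('pics/side0.png')[130:280,150:380];cv2.imwrite('pics/sidec.png',cv2.resize(a,None,fx=3.4,fy=3.4,interpolation=cv2.INTER_CUBIC))
E
```

```text
(no output)
```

View pics/topc.png

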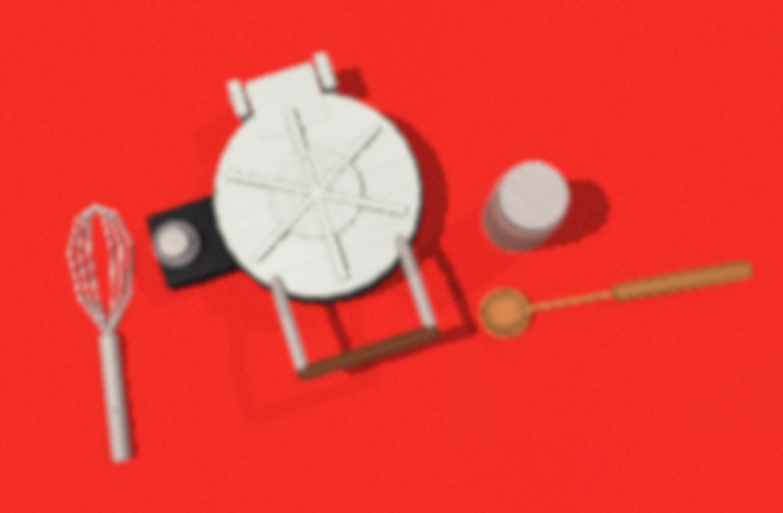

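View pics/sidec.png

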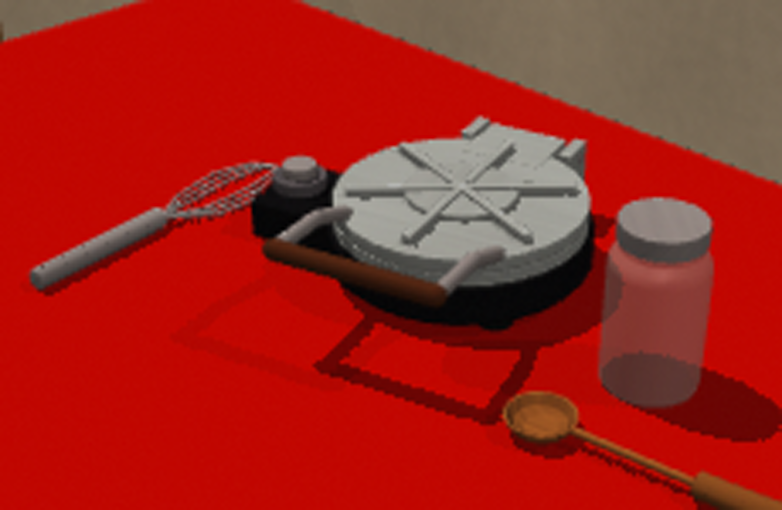

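The top crop shows the press with its hinge toward the far side. In full-picture pixels, the button is near (206,190), the bar ends are at (252,238) and (301,223), and the plate centre is at (257,171). In the side crop, the button is at (238,178) and the bar runs from (229,203) to (279,216).

```bash
cat > h.py <<'E'
import numpy as np,pickle
from scipy.spatial.transform import Rotation as R
def proj(f,p):
    W=np.array(f["world_to_cam"]);c=W[:3,:3]@np.asarray(p)+W[:3,3]
    F=210/np.tan(np.radians(f["fovy"]/2));return np.array([f["cx"]+F*c[0]/-c[2],f["cy"]+F*-c[1]/-c[2]])
def totool(o,d):  # world vector -> tool axes, units of 0.2 m
    return R.from_rotvec(o["orientation"]).inv().apply(d)/0.2
E
python3 - <<'E'
from h import *
from scipy.optimize import least_squares
T=pickle.load(open('top0.pkl','rb'));S=pickle.load(open('side0.pkl','rb'))
obs=[(T,'b',(205.6,190)),(T,'l',(251.9,238.5)),(T,'r',(301.5,223)),(T,'c',(257.4,171.1)),
(S,'b',(238.2,177.9)),(S,'l',(229.4,203.5)),(S,'r',(279.4,216.2)),(S,'c',(285.9,185.3))]
def w(q,k):
    x,y,a,h=q;L={'b':(0,.15,h),'l':(-.165,.064,.082),'r':(-.165,-.064,.082),'c':(0,0,.073)}[k]
    return R.from_euler('z',a).apply(L)+[x,y,0]
s=least_squares(lambda q:np.concatenate([proj(f,w(q,k))-p for f,k,p in obs]),[.6,.05,.3,.05])
print(s.x.round(4));print(s.fun.reshape(-1,2).round(1))
for k in 'blrc':print(k,w(s.x,k).round(4))
bar=(w(s.x,'l')+w(s.x,'r'))/2;print(bar)
E
```

```text
[0.6417 0.0643 0.2882 0.0547]
[[-0.9 -0.1]
 [ 1.3  0. ]
 [-0.9  0.1]
 [ 0.2  0.2]
 [-0.1  0.2]
 [ 1.3 -0.1]
 [-1.   0.9]
 [ 0.1 -1.1]]
b [0.5991 0.2081 0.0547]
l [0.4653 0.0787 0.082 ]
r [ 0.5017 -0.044   0.082 ]
c [0.6417 0.0643 0.073 ]
[0.48349131 0.01737194 0.082     ]
```

play_rows(
  commands=[
    [[1,-0.9,-0.565,0,0],[1,-0.9,-0.565,0,0],[1,-0.9,-0.565,0,0],[1,-0.9,-0.565,0,0],[1,-0.9,-0.565,0,0],[1,-0.9,-0.565,0,0]],
  ],
  grip_force=30,
)

```text
clock: 1.2
tcp_pos: [0.3076, 0.5014, 0.2317]
orientation: [0.367, 3.116, -0.004]
contact_force: [1.2, -0.6, -0.9]
grip_width: 0.0123
gripper_force: 0.0
```

play_rows(
  commands=[
    [[1,-0.9,-0.565,0,0],[1,-0.9,-0.565,0,0],[1,-0.9,-0.565,0,0],[1,-0.9,-0.565,0,0],[1,-0.9,-0.565,0,0],[1,-0.9,-0.565,0,0]],
  ],
)

```text
clock: 1.7
tcp_pos: [0.4568, 0.3507, 0.2319]
orientation: [0.367, 3.116, -0.004]
contact_force: [0.5, -0.8, 1.1]
grip_width: -0.0
gripper_force: 0.0
```

play_rows(
  commands=[
    [[1,-0.9,-0.565,0,0.674],[1,-0.9,-0.565,0,0.674],[1,-0.9,-0.565,0,0.674],[1,-0.9,-0.565,0,0.674],[1,-0.9,-0.565,0,0.674],[1,-0.9,-0.565,0.5,0.674],[1,-0.9,-0.565,0.5,0.674],[1,-0.9,-0.565,0.5,0.674],[1,-0.9,-0.565,0.5,0.674],[1,-0.9,-0.565,0.5,0.674],[1,-0.9,-0.565,0.5,0.674],[1,-0.9,-0.565,0.5,0.674]],
  ],
)

```text
clock: 2.7
tcp_pos: [0.6015, 0.2089, 0.1322]
orientation: [1.875, 2.52, 0.003]
contact_force: [0.3, -0.3, -0.2]
grip_width: 0.0002
gripper_force: 0.0
```

```bash
python3 - <<'E'
from bench import get_obs, viewer, r
from h import *
import cv2
o=get_obs();print(o["clock"],o["tcp_pos"].round(4),o["orientation"].round(3),o["joints"].round(2),o["contact_force"].round(1))
print(totool(o,np.array([.5991,.2081,.06])-o["tcp_pos"]).round(3), R.from_rotvec(o["orientation"]).as_matrix().round(3).tolist())
ims=[]
for n in("side","top"):
    f=viewer.grab_frame(n);u,v=proj(f,[.5991,.2081,.0547]).astype(int);print(n,proj(f,[.5991,.2081,.0547]),proj(f,o["tcp_pos"]))
    a=f["pixels"][v-60:v+60,u-60:u+60,::-1];ims.append(cv2.resize(a,(400,400),interpolation=cv2.INTER_CUBIC))
cv2.imwrite('pics/b1.png',np.hstack(ims))
E
```

```text
2.7 [0.6015 0.2089 0.1322] [1.875 2.52  0.003] [-0.73  0.55  0.42  1.76 -0.27  0.89  0.1 ] [ 0.3 -0.3 -0.2]
[-0.001 -0.014  0.361] [[-0.287, 0.958, 0.002], [0.958, 0.287, 0.001], [0.0, 0.002, -1.0]]
side [238.15686097 178.11393415] [237.35334648 152.15520886]
top [204.72238181 189.83783364] [198.13437487 184.31909691]
```

View pics/b1.png

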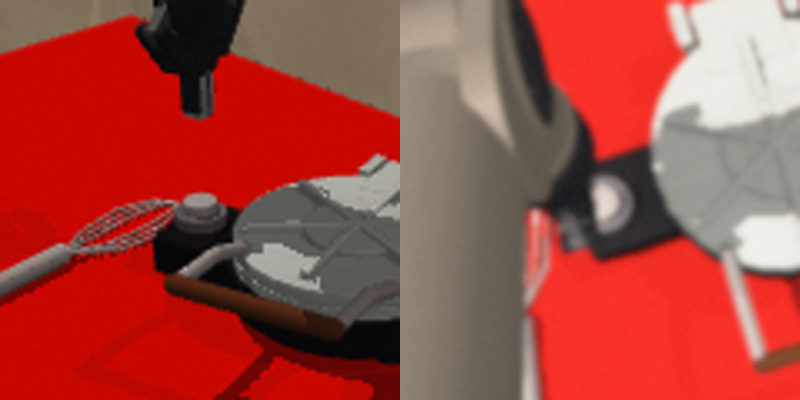

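The view shows the shut fingertips directly above the button: side picture about (237,152), with the button at (238,178). I'm pressing now.

play_rows(
  commands=[
    [[1,0,-0.012,0.2,0],[1,0,-0.012,0.33,0],[1,0,-0.012,0.37,0],[1,0,-0.012,0.385,0],[1,0,-0.012,0.385,0]],
  ],
)

```text
clock: 3.22
tcp_pos: [0.5986, 0.2077, 0.0548]
orientation: [-1.877, -2.518, 0.0]
contact_force: [-1.8, -0.2, 2.6]
grip_width: 0.0
gripper_force: 1.0
```

play_rows(
  commands=[
    [[1,0,0,0.015,0],[1,0,0,0.025,0],[1,0,0,0.025,0],[1,0,0,0.025,0]],
  ],
)

```text
clock: 3.55
tcp_pos: [0.6, 0.208, 0.0506]
orientation: [1.877, 2.517, 0.004]
contact_force: [-0.2, -0.7, 4.2]
grip_width: 0.0002
gripper_force: 2.3
```

play_rows(
  commands=[
    [[1,0,0,0.01,0],[1,0,0,0.01,0],[1,0,0,0.01,0]],
  ],
)

```text
clock: 3.8
tcp_pos: [0.6, 0.208, 0.0499]
orientation: [1.878, 2.517, 0.005]
contact_force: [-3.9, -1.9, 17.8]
grip_width: 0.0001
gripper_force: 8.9
```

play_rows(
  commands=[
    [[1,0,0,0.01,0],[1,0,0,0.01,0],[1,0,0,0.01,0]],
  ],
)

```text
clock: 4.05
tcp_pos: [0.6002, 0.208, 0.0497]
orientation: [1.878, 2.517, 0.006]
contact_force: [-9.3, -2.4, 32.6]
grip_width: -0.0
gripper_force: 16.1
```

It has bottomed out: the force rises steeply with no further travel. I'll release it and rise.

play_rows(
  commands=[
    [[1,0,0,-0.05,0],[1,0,0,-0.2,0],[0,0,0,-0.4,0],[0,0,0,-0.6,0],[0,0,0,-0.6,0],[0,0,0,-0.6,0],[0,0,0,-0.6,0]],
  ],
)

```text
clock: 4.63
tcp_pos: [0.5983, 0.2079, 0.1651]
orientation: [-1.878, -2.518, -0.0]
contact_force: [-0.5, -0.2, -0.1]
grip_width: 0.0425
gripper_force: 0.0
```

```bash
python3 - <<'E'
from bench import get_obs, viewer, r
from h import *
o=get_obs();print(o["clock"],o["tcp_pos"].round(4),o["grip_width"],o["contact_force"].round(1))
print(totool(o,np.array([.4835,.0174,.063])-o["tcp_pos"]).round(3), R.from_rotvec(o["orientation"]).as_matrix().round(3).tolist())
E
```

```text
4.6333 [0.5983 0.2079 0.1651] 0.04253299599450359 [-0.5 -0.2 -0.1]
[-0.749 -0.822  0.51 ] [[-0.285, 0.958, -0.0], [0.958, 0.285, 0.0], [0.0, 0.0, -1.0]]
```

play_rows(
  commands=[
    [[0,-0.75,-0.82,0,0],[0,-0.75,-0.82,0,0],[0,-0.75,-0.82,0,0],[0,-0.75,-0.82,0,0],[0,-0.75,-0.82,0,0],[0,-0.75,-0.82,0,0],[0,-0.75,-0.82,0.25,0],[0,-0.75,-0.82,0.25,0],[0,-0.75,-0.82,0.25,0],[0,-0.75,-0.82,0.25,0]],
  ],
)

```text
clock: 5.47
tcp_pos: [0.4837, 0.0176, 0.1146]
orientation: [-1.876, -2.518, 0.004]
contact_force: [-0.3, 0.5, 0.6]
grip_width: 0.0428
gripper_force: 0.0
```

```bash
python3 - <<'E'
from bench import get_obs, viewer, r
from h import *
import cv2
o=get_obs();print(o["clock"],o["tcp_pos"].round(4),o["joints"].round(2),o["grip_width"],o["contact_force"].round(1))
print(totool(o,np.array([.4835,.0174,.063])-o["tcp_pos"]).round(3))
ims=[]
for n in("side","top"):
    f=viewer.grab_frame(n);u,v=proj(f,[.5,.05,.09]).astype(int)
    if n=="side":
        a=f["pixels"][v-60:v+60,u-60:u+60,::-1];ims.append(cv2.resize(a,(400,400),interpolation=cv2.INTER_CUBIC))
    else: a=f["pixels"][v-75:v+45,u-60:u+60,::-1];ims.append(cv2.resize(a,(400,400),interpolation=cv2.INTER_CUBIC))
cv2.imwrite('pics/b2.png',np.hstack(ims))
E
```

```text
5.4667 [0.4837 0.0176 0.1146] [-0.56  0.35  0.47  2.13 -0.24  0.71  0.37] 0.04277869824295896 [-0.3  0.5  0.6]
[-0.001 -0.     0.258]
```

View pics/b2.png

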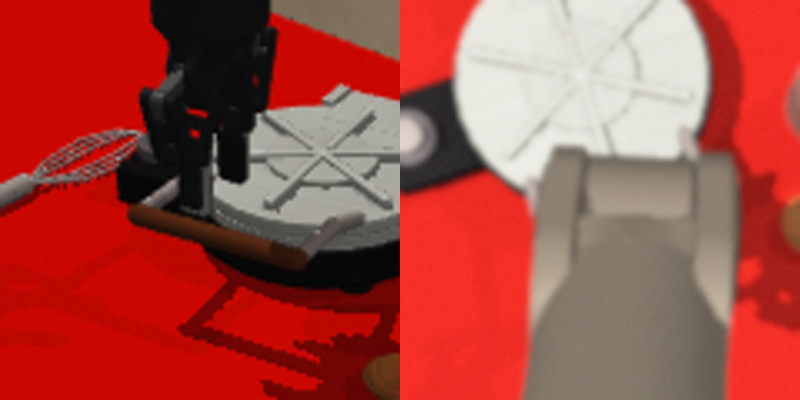

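The side view (crop at about (210,205)) shows the fingers straddling above the middle of the bar. I'll go down to the bar and grip it.

play_rows(
  commands=[
    [[0,0,0,0.12,0],[0,0,0,0.2,0],[0,0,0,0.26,0],[0,0,0,0.26,0],[0,0,0,0.26,0]],
  ],
)

```text
clock: 5.98
tcp_pos: [0.4847, 0.0175, 0.0638]
orientation: [1.877, 2.519, 0.0]
contact_force: [1.1, 0.0, 0.1]
grip_width: 0.043
gripper_force: 0.0
```

play_rows(
  commands=[
    [[0.5,0,0,0,0],[0.5,0,0,0,0],[1,0,0,0,0],[1,0,0,0,0],[1,0,0,0,0],[1,0,0,0,0],[1,0,0,0,0],[1,0,0,0,0]],
  ],
  grip_force=40,
)

```text
clock: 6.65
tcp_pos: [0.4857, 0.0176, 0.0644]
orientation: [1.877, 2.517, 0.004]
contact_force: [0.8, 1.6, 7.8]
grip_width: 0.0145
gripper_force: 39.3
```

play_rows(
  commands=[
    [[1,0,0.003,-0.03,0],[1,0,0.007,-0.062,0],[1,0,0.012,-0.092,0],[1,0,0.017,-0.123,0],[1,0,0.023,-0.154,0],[1,0,0.029,-0.184,0],[1,0,0.036,-0.214,0],[1,0,0.044,-0.244,0],[1,0,0.044,-0.244,0],[1,0,0.044,-0.244,0]],
  ],
)

```text
clock: 7.48
tcp_pos: [0.4936, 0.0199, 0.1126]
orientation: [1.877, 2.517, 0.003]
contact_force: [5.0, 0.1, -3.6]
grip_width: 0.0146
gripper_force: 39.1
```

play_rows(
  commands=[
    [[1,0,0.009,-0.03,0],[1,0,0.018,-0.059,0],[1,0,0.038,-0.118,0],[1,0,0.061,-0.176,0],[1,0,0.086,-0.232,0],[1,0,0.114,-0.288,0],[1,0,0.144,-0.342,0],[1,0,0.176,-0.396,0],[1,0,0.194,-0.422,0],[1,0,0.211,-0.447,0],[1,0,0.211,-0.447,0],[1,0,0.211,-0.447,0]],
  ],
)

```text
clock: 8.48
tcp_pos: [0.531, 0.031, 0.2007]
orientation: [-1.877, -2.515, 0.005]
contact_force: [-5.8, -1.8, 0.4]
grip_width: 0.0141
gripper_force: 39.3
```

```bash
python3 - <<'E'
from bench import get_obs, viewer, r
from h import *
import cv2
o=get_obs();print(o["clock"],o["tcp_pos"].round(4),o["joints"].round(2),o["grip_width"],o["contact_force"].round(1),o["moment"].round(2))
def bar(t):
    t=np.radians(t);c,s=np.cos(t),np.sin(t);return R.from_euler('z',.2882).apply([.118-.283*c+.026*s,0,.056+.283*s+.026*c])+[.6417,.0643,0]
for t in(30,45):print(t,bar(t).round(4),totool(o,bar(t)-[0,0,.019]-o["tcp_pos"]).round(3))
f=viewer.grab_frame("side")
cv2.imwrite('pics/l1.png',cv2.resize(f["pixels"][60:260,180:400,::-1],None,fx=3,fy=3,interpolation=cv2.INTER_CUBIC))
E
```

```text
8.4833 [0.531  0.031  0.2007] [-0.6   0.3   0.52  1.95 -0.18  0.94  0.3 ] 0.014144639664878585 [-5.8 -1.8  0.4] [-0.32  1.14  0.03]
30 [0.5323 0.0319 0.22  ] [ 0.002  0.008 -0.002]
45 [0.5806 0.0462 0.2745] [ 0.002  0.258 -0.275]
```

View pics/l1.png

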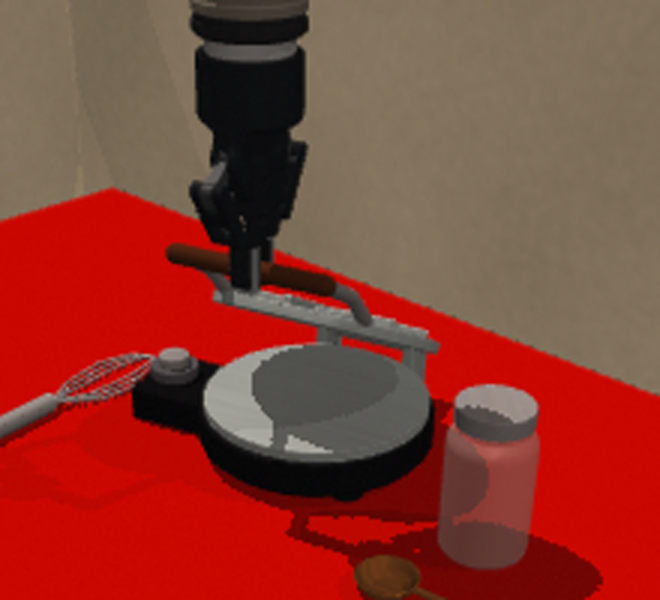

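The plate is open about 30° with the bar held mid-fingers (crop about (245,265)). I'll carry on to 45°.

play_rows(
  commands=[
    [[1,0,0.018,-0.026,0],[1,0,0.037,-0.05,0],[1,0,0.076,-0.098,0],[1,0,0.117,-0.145,0],[1,0,0.16,-0.188,0],[1,0,0.205,-0.232,0],[1,0,0.23,-0.254,0],[1,0,0.255,-0.275,0],[1,0,0.255,-0.275,0],[1,0,0.255,-0.275,0],[1,0,0.255,-0.275,0],[1,0,0.255,-0.275,0]],
  ],
)

```text
clock: 9.53
tcp_pos: [0.5779, 0.0449, 0.2578]
orientation: [-1.875, -2.511, 0.008]
contact_force: [-22.0, -3.3, 20.7]
grip_width: 0.0145
gripper_force: 40.4
```

```bash
python3 - <<'E'
from bench import get_obs, viewer, r
from h import *
import cv2
o=get_obs();print(o["clock"],o["tcp_pos"].round(4),o["qvel"].round(3),o["grip_width"],o["gripper_force"],o["contact_force"].round(1),o["moment"].round(2))
p=R.from_euler('z',-.2882).apply(o["tcp_pos"]+[0,0,.019]-[.6417,.0643,0]);print(p, 'angle',np.degrees(np.arctan2(p[2]-.056,.118-p[0])-np.arctan2(.026,.283)),np.hypot(p[2]-.056,.118-p[0]),np.hypot(.026,.283))
f=viewer.grab_frame("side")
def bar(t,y):
    t=np.radians(t);c,s=np.cos(t),np.sin(t);return R.from_euler('z',.2882).apply([.118-.283*c+.026*s,y,.056+.283*s+.026*c])+[.6417,.0643,0]
for t in(42,45,48):print(t,(3*(proj(f,bar(t,.064))-[180,60])).round(1),(3*(proj(f,bar(t,-.064))-[180,60])).round(1))
cv2.imwrite('pics/l2.png',cv2.resize(f["pixels"][60:260,180:400,::-1],None,fx=3,fy=3,interpolation=cv2.INTER_CUBIC))
E
```

```text
9.5333 [0.5779 0.0449 0.2578] [ 0.    -0.    -0.002  0.002  0.    -0.     0.003] 0.014526945488618674 40.41565328836441 [-22.   -3.3  20.7] [-0.65  4.79  0.02]
[-0.06662828 -0.00044667  0.27683795] angle 44.854005258454734 0.28784892368903436 0.28419183661745107
42 [204.  173.9] [354.1 201.8]
45 [211.2 157.5] [361.1 184.4]
48 [218.6 141.8] [368.2 167.7]
```

View pics/l2.png

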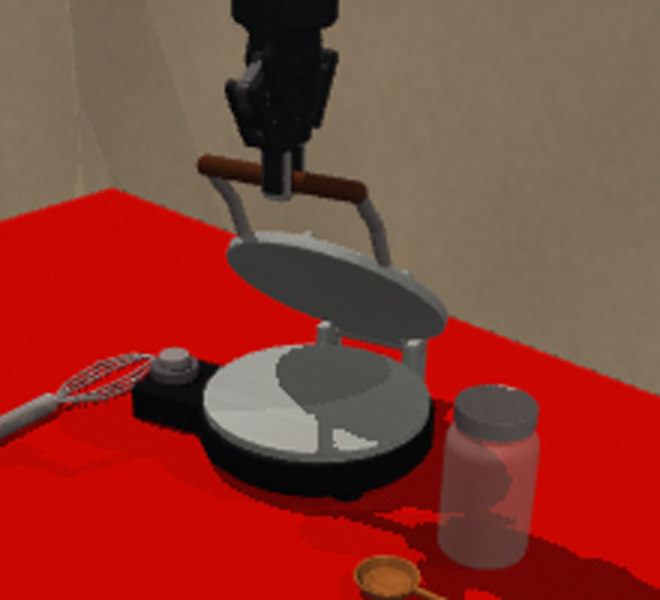

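The bar ends sit at crop (203,163) and (362,190), which means about 44° open. The arm is pushing slightly inward along the radius, so I'll relieve that and add a degree.

play_rows(
  commands=[
    [[1,0,0.002,-0.012,0],[1,0,0.004,-0.025,0],[1,0,0.004,-0.025,0],[1,0,0.004,-0.025,0],[1,0,0.004,-0.025,0],[1,0,0.004,-0.025,0]],
  ],
)

```text
clock: 10.08
tcp_pos: [0.5821, 0.0462, 0.262]
orientation: [-1.878, -2.517, 0.002]
contact_force: [-6.8, -2.1, 5.8]
grip_width: 0.0144
gripper_force: 39.9
```

```bash
python3 - <<'E'
from bench import get_obs, viewer, r
from h import *
import cv2
f=viewer.grab_frame("side")
o=get_obs();print(o["clock"],o["tcp_pos"].round(4),o["qvel"].round(3),o["contact_force"].round(1))
cv2.imwrite('pics/l3.png',cv2.resize(f["pixels"][60:260,180:400,::-1],None,fx=3,fy=3,interpolation=cv2.INTER_CUBIC))
E
```

```text
10.1333 [0.582  0.0462 0.2619] [ 0.     0.001  0.001 -0.001 -0.001 -0.     0.001] [-8.1 -0.6  4.8]
```

View pics/l3.png

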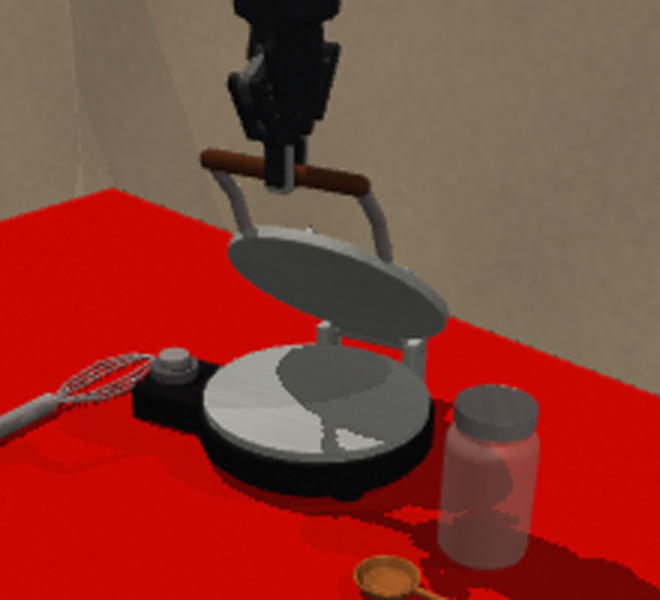

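The bar ends are now at crop (207,158) and (365,185), which matches the 45° prediction. The plate is steady, the forces are small and the button is back up, so I'm handing in.

```bash
python3 -c "
from bench import r
print(r.hand_in())"
```

```text
the job is handed in; nothing more can be done
None
```

I pushed the press's button fully down and let it spring back while the press was shut, then raised the top plate; I handed in at about 10 s with the fingers still holding the handle and the plate steady at about 45° (judged from the side camera), and I kept the arm clear of the jar, spoon and whisk throughout.

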